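# Line up the sample bottles by size

### The job

Put the four white sample bottles with light-blue caps in size order on the row of foam pads, one standing upright and centred in the ring of each pad: the smallest on the pad next to the red end block, then ever larger, with the largest on the pad farthest from it. Leave the brown jar standing where it is.

Things in the scene. Friction and masses are not known exactly. Their poses are not given: they have to be found in the camera images.
- bottle_xs_center (a point): The smallest of four sample bottles of one design, loose: round, white, with a light-blue band round the body and a narrower light-blue screw cap; 28 mm in diameter (straight sides from the foot up to 31 mm), 50 mm tall. The point is at its centre, half-way up; z along its axis, up when it stands.
- bottle_s_center (a point): The second smallest of four sample bottles of one design, loose: round, white, with a light-blue band round the body and a narrower light-blue screw cap; 35 mm in diameter (straight sides from the foot up to 41 mm), 64 mm tall. The point is at its centre, half-way up; z along its axis, up when it stands.
- bottle_m_center (a point): The second largest of four sample bottles of one design, loose: round, white, with a light-blue band round the body and a narrower light-blue screw cap; 42 mm in diameter (straight sides from the foot up to 51 mm), 78 mm tall. The point is at its centre, half-way up; z along its axis, up when it stands.
- bottle_l_center (a point): The largest of four sample bottles of one design, loose: round, white, with a light-blue band round the body and a narrower light-blue screw cap; 49 mm in diameter (straight sides from the foot up to 60 mm), 92 mm tall. The point is at its centre, half-way up; z along its axis, up when it stands.
- pad_a_top (a point): Fixed dark-grey foam pad, 72 mm square, with a thin white ring 60 mm across on it; one end pad of a straight row of four (a, b, c, d, 82 mm from centre to centre) on a white tray whose row position and direction vary. The point is at the ring's centre on the pad's top face, 10 mm above the table; y runs along the row from a towards d, x across the row, z up.
- pad_b_top (a point): Fixed dark-grey foam pad, 72 mm square, with a thin white ring 60 mm across on it; the pad next to pad a of a straight row of four (a, b, c, d, 82 mm from centre to centre) on a white tray whose row position and direction vary. The point is at the ring's centre on the pad's top face, 10 mm above the table; y runs along the row from a towards d, x across the row, z up.
- pad_c_top (a point): Fixed dark-grey foam pad, 72 mm square, with a thin white ring 60 mm across on it; the pad next to pad d of a straight row of four (a, b, c, d, 82 mm from centre to centre) on a white tray whose row position and direction vary. The point is at the ring's centre on the pad's top face, 10 mm above the table; y runs along the row from a towards d, x across the row, z up.
- pad_d_top (a point): Fixed dark-grey foam pad, 72 mm square, with a thin white ring 60 mm across on it; the other end pad of a straight row of four (a, b, c, d, 82 mm from centre to centre) on a white tray whose row position and direction vary. The point is at the ring's centre on the pad's top face, 10 mm above the table; y runs along the row from a towards d, x across the row, z up.
- red_end: Fixed red end block on the white tray, 70 mm across the row, 18 mm along it, top 34 mm above the table; it stands beyond one end of the row of pads, 67 mm from the centre of the end pad: sometimes at pad a, sometimes at pad d (a white block stands at the other end). The origin is at the centre of its underside.
- brown_jar_center (a point): Brown jar with a black lid, 42 mm in diameter, 60 mm tall, loose, standing among the bottles; not part of the job. The point is at its centre, half-way up.
There are look-alikes about, which are no part of the job. What is shaped like the part that bears bottle_l_center but green is not meant.

How it is judged:
At the end, for the whole second after the job is handed in: Counting from the red end block, the four pads carry the smallest, second smallest, second largest and largest bottle, each released, at rest, upright (within 0.12 rad), standing on its pad (height within 5 mm) with its centre within 13 mm of the ring's centre horizontally (height (world z) of bottle_xs_center between 0.03 and 0.04 m and angle between each of bottle_xs_center, bottle_s_center, bottle_m_center, bottle_l_center's own z axis and vertical below 0.12 rad and linear speed of each of bottle_xs, bottle_s, bottle_m, bottle_l below 0.02 m/s and angular speed of each of bottle_xs, bottle_s, bottle_m, bottle_l below 0.2 rad/s and height (world z) of bottle_s_center between 0.037 and 0.047 m and height (world z) of bottle_m_center between 0.044 and 0.054 m and height (world z) of bottle_l_center between 0.051 and 0.061 m and ((horizontal distance between red_end and pad_a_top below 0.1 m and horizontal distance between bottle_xs_center and pad_a_top below 0.013 m and horizontal distance between bottle_s_center and pad_b_top below 0.013 m and horizontal distance between bottle_m_center and pad_c_top below 0.013 m and horizontal distance between bottle_l_center and pad_d_top below 0.013 m) or (horizontal distance between red_end and pad_d_top below 0.1 m and horizontal distance between bottle_xs_center and pad_d_top below 0.013 m and horizontal distance between bottle_s_center and pad_c_top below 0.013 m and horizontal distance between bottle_m_center and pad_b_top below 0.013 m and horizontal distance between bottle_l_center and pad_a_top below 0.013 m))); the robot touches nothing.
It fails at once if the brown jar is shifted by more than 20 mm or tipped (distance of brown_jar_center from where it was at the start of the episode above 0.02 m or angle between brown_jar_center's own z axis and vertical above 0.3 rad).
It also fails if it takes over 120 s, if anything falls off the work surface, if the arm or the gripper's body presses on something with over 40 N, if the wrist force passes 120 N, or if a joint passes its speed limit or range.

### The arm

A 7-joint arm with a two-finger parallel gripper is mounted at the origin on the work surface. World frame = base frame: x ahead of the robot, y to its left, z up, the work surface at z = 0. Lengths are in m, angles in rad, forces in N, time in s.
With the tool pointing down it reaches from about 0.35 to 0.9 m from the base axis. Payload 7.2 kg.
Tool frame: the origin (TCP) lies on the centre line of the jaws, within the pads' length; the fingertips stand 25 mm ahead of it and the grasp point (between the pads) lies 6 mm ahead of it; x points along the fingers, y is the direction in which the jaws open and shut, and the axes are right-handed (so a half turn about x gives the same grasp; the last joint's range is limited). The gripper opens to 88 mm and grips with 3 to 60 N. Pads are 20 mm wide; open, the fingers measure 115 mm over their backs; the gripper's body (75 mm by 178 mm) begins 61 mm behind the grasp point.
Start: joints at [1.059, 0.411, -0.013, 1.596, 0.006, 1.134, -0.082], TCP at [0.268, -0.564, 0.22] pointing down, gripper open.
Joint ranges: [-2.95, 2.95], [-0.29, 1.99], [-1.47, 1.44], [0.14, 2.54], [-1.03, 4.17], [0.13, 1.85], [-2.86, 2.86]. Speed limits (rad/s): [2.39, 2.39, 3.01, 3.01, 3.14, 3.14, 3.14].

### API

Orientations are given as a unit quaternion [w, x, y, z].
In Python, from workcell import robot gives the robot as it stands.
- The arm moves only by the tool move_arm, never from a script. Its argument "deltas" is one flat list of numbers, 7 for each row, row after row: the shift along the tool's x, y, z in mm, then the turn, a rotation vector about the tool's x, y, z in rad, then the closure, from -1 (fully open) to 1 (shut). In form: [x, y, z, ax, ay, az, jaw, x, y, z, ax, ay, az, jaw, ...]. A call has 1 to 5 rows; each row is the pose to reach, as a shift and turn from the pose commanded when the call began, along the tool's axes at that moment; what a row does not reach only later rows make up. A row lasts 1/8 s, in which the tool goes at most 62.5 mm and 10.7 degrees, less where a joint would pass 70% of its speed; a pose out of reach is approached as far as the arm can. A call with a gripper value outside its range is refused whole. The fingers move at their own pace and stop on an object; the grip force is fixed at half the most. Time passes only in rows, so rows that repeat a pose let the fingers close. It gives the time, the measured TCP pose, the force and the opening at its end, in the units of the state.
- robot.read_state(): the state, without advancing time (a new reading comes with each control period).
- robot.read_camera(name): name is "side" or "top" or "wrist"; returns a dict with "frame" (480x640x3 uint8, red, green, blue), "fx", "fy", "cx", "cy" (pixels), "R" (3x3) and "t" (3): a world point X has camera coordinates R X + t; the wrist camera has in their place "mount" (4x4, takes a point from camera to tool coordinates, whose origin is the TCP and whose axes are the tool frame's). Camera axes: x right, y down, z forward; pixel columns grow to the right and rows downward; lengths in m; the calibration is good to about 2 mm. A picture is of the moment at which its call begins: read the wrist's pose just before it. There is no depth.
- robot.job_done(): hands the job in, once; it reports no verdict.
Trained networks look in a picture, given as the dict that the camera call returned (one of the last four; its "shot" number tells which), for a name from the list of things; names that differ only in an ending like _2 or _b are one class to them, and where a whole thing is asked for, a point or a joint stands for the part that bears it (a point fixed in the world has none). Each returns a list of dicts, best first, with "score" (0 to 1); they miss things now and then, are a little off and sometimes report something else, mostly with a low value. They report only what shows in the picture. A call takes as long as a camera call. They do not tell look-alikes from the thing itself.
- robot.masks_of(picture, thing): "pixels" (480x640 bool, what is visible of it) and "rect" ([left, top, right, bottom] in pixels, round what is visible of it).
- robot.pinpoint(picture, thing): "centre" ([row, column] in pixels: a listed point, or the origin of a listed thing).
The state is a dict: "t": time; "joint_positions": joint angles; "qvel": joint speeds; "joint_efforts": joint torques, N m; "tool_pos": TCP position; "eef_rot": TCP orientation; "contact_force": force on the tool from outside, world axes, zero at the start; "wrist_torque": the same for the moment, N m; "opening": finger opening in m.
Only numpy, scipy, OpenCV 4.12 (cv2) and the standard library are available. Lean on these libraries where they do the work, as an engineer would, in place of code of your own. Each camera call takes 0.05 s, during which the arm holds its last target.

## Working session

There is one attempt and no reset: what is moved stays moved. The work goes in short steps, Python scripts to look and compute and a tool call to move; the robot and the scene stay as the last step left them, time stands still between calls to the robot, and variables do not carry over. Pictures are saved under pics/ and viewed, and the job is handed in when it is done.

Besides the shell and the picture viewer there is one more tool, called after "Emit:" as name(argument=value, ...) on one line, values as JSON. move_arm: Moves the arm, as the interface text tells. Its arguments: {"type":"object","properties":{"deltas":{"type":"array","items":{"type":"number"}}},"required":["deltas"]}

```bash
mkdir -p pics; ls; python3 - <<'E'
from workcell import robot
import cv2
s=robot.read_state(); print({k:s[k] for k in("t","tool_pos","eef_rot","opening")})
for n in("top","side","wrist"):
    p=robot.read_camera(n); cv2.imwrite(f"pics/{n}0.png",p["frame"][:,:,::-1]); print(n,{k:v for k,v in p.items() if k!="frame"})
    print()
E
```

```text
pics
{'t': 0.0, 'tool_pos': array([ 0.26809244, -0.5639801 ,  0.21881764]), 'eef_rot': array([-0.15508197, -0.68960082, -0.15619083,  0.68993095]), 'opening': 0.0876729526128316}
top {'fx': 526.9626419524657, 'fy': 526.9626419524657, 'cx': 318.9603980963871, 'cy': 238.9705261323885, 'R': array([[ 0.0147328 , -0.99986165,  0.00772225],
       [-0.9854597 , -0.01582714, -0.16917055],
       [ 0.16926937, -0.00511761, -0.98555654]]), 't': array([-0.03172671,  0.48388585,  0.96198829]), 'shot': 1}

side {'fx': 440.63244801750693, 'fy': 440.63244801750693, 'cx': 324.88549985455376, 'cy': 239.5928011371402, 'R': array([[-0.92173633, -0.38777159,  0.00594437],
       [-0.30018335,  0.70366603, -0.64400627],
       [ 0.24554449, -0.59538837, -0.76499712]]), 't': array([0.44949624, 0.21387243, 0.78130527]), 'shot': 2}

wrist {'fx': 345.69787919109547, 'fy': 345.69787919109547, 'cx': 315.2818698249855, 'cy': 239.58016761787874, 'mount': array([[ 4.14923416e-04, -3.05540811e-01,  9.52178891e-01,
        -1.65944121e-01],
       [ 9.99999905e-01,  2.64795315e-06, -4.34912307e-04,
        -5.62938905e-04],
       [ 1.30362134e-04,  9.52178981e-01,  3.05540784e-01,
        -8.40424261e-02],
       [ 0.00000000e+00,  0.00000000e+00,  0.00000000e+00,
         1.00000000e+00]]), 'shot': 3}
```

View pics/top0.png

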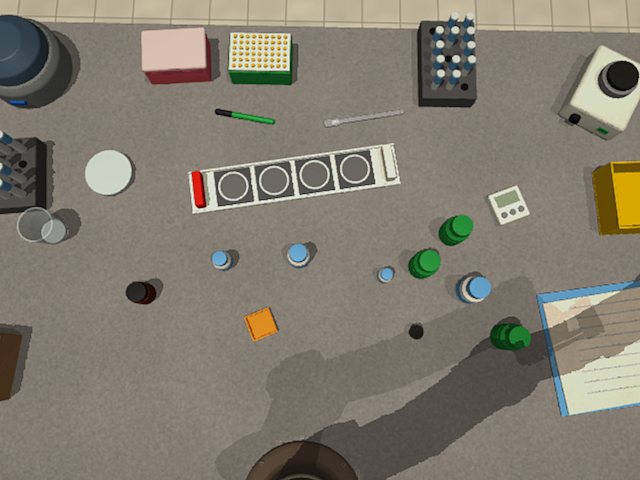

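View pics/side0.png

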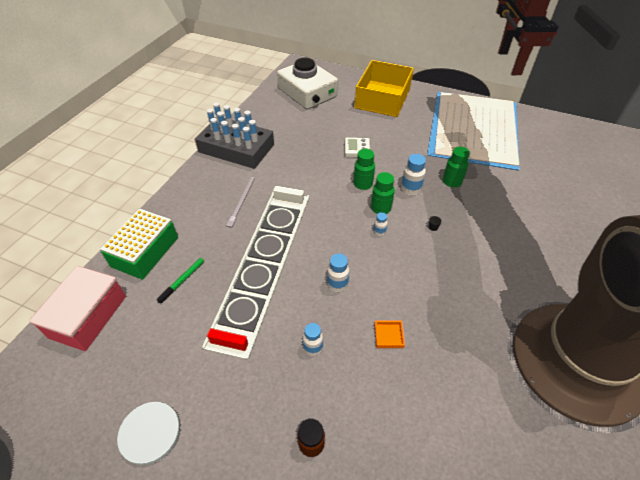

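View pics/wrist0.png

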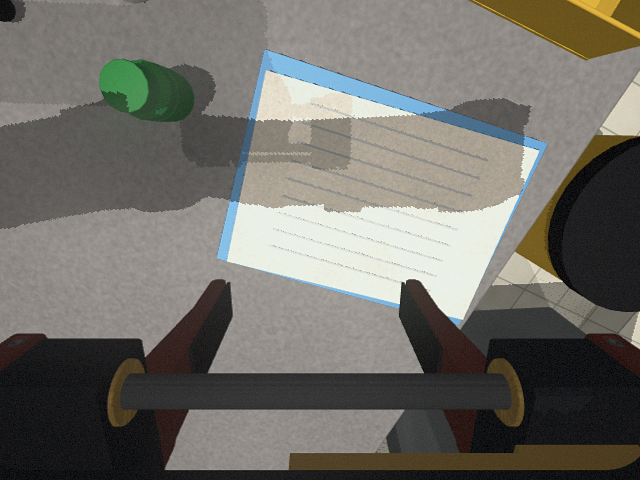

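The top view shows the tray with red at left (198,189), the white block at right, and the bottles at about (221,260), (299,254), (387,274) and (475,288). The green look-alikes and the brown jar (140,293) stand nearby, and the bottles all look upright.

```bash
cat > h.py <<'E'
from workcell import robot
import numpy as np, cv2
from scipy.spatial.transform import Rotation as Ro
np.set_printoptions(precision=4,suppress=True)
def ray(p,rc):
    d=np.array([(rc[1]-p["cx"])/p["fx"],(rc[0]-p["cy"])/p["fy"],1.]); R=p["R"]
    return -R.T@p["t"], R.T@d
def atz(p,rc,z):
    o,d=ray(p,rc); return o+d*(z-o[2])/d[2]
def proj(p,X):
    c=p["R"]@np.array(X)+p["t"]; return [p["fy"]*c[1]/c[2]+p["cy"],p["fx"]*c[0]/c[2]+p["cx"]]
E
python3 - <<'E'
from h import *
ps={n:robot.read_camera(n) for n in("top","side")}
Z=dict(bottle_xs_center=.025,bottle_s_center=.032,bottle_m_center=.039,bottle_l_center=.046,brown_jar_center=.03,pad_a_top=.01,pad_b_top=.01,pad_c_top=.01,pad_d_top=.01,red_end=0)
for k,z in Z.items():
    print(k)
    for n,p in ps.items():
        for r in robot.pinpoint(p,k)[:5]: print("  ",n,round(r["score"],2),np.round(r["centre"],1),atz(p,r["centre"],z))
E
```

```text
bottle_xs_center
   top 0.47 [272.1 384.6] [ 0.4247 -0.1511  0.025 ]
   side 0.5 [226.  377.3] [ 0.4247 -0.1416  0.025 ]
   side 0.36 [434.9 314. ] [0.3778 0.3045 0.025 ]
bottle_s_center
   top 0.64 [261.8 222.6] [0.4389 0.1586 0.032 ]
   side 0.98 [339.5 311.1] [0.4453 0.1631 0.032 ]
   side 0.17 [173.2 414.6] [ 0.395  -0.3312  0.032 ]
bottle_m_center
   top 0.78 [252.6 297.9] [0.4578 0.0153 0.039 ]
   top 0.53 [260.5 224.4] [0.4405 0.1541 0.039 ]
   side 0.82 [272.6 335.9] [0.4573 0.0177 0.039 ]
bottle_l_center
   top 0.76 [288.7 477.4] [ 0.394  -0.3218  0.046 ]
   top 0.75 [230.1 457.1] [ 0.5049 -0.2871  0.046 ]
   top 0.72 [263.5 427.2] [ 0.4399 -0.2287  0.046 ]
   top 0.57 [332.2 513.6] [ 0.3148 -0.3858  0.046 ]
   side 0.85 [165.6 458.3] [ 0.3044 -0.3822  0.046 ]
   side 0.75 [174.  415.3] [ 0.3906 -0.3127  0.046 ]
   side 0.65 [194.7 382.1] [ 0.4405 -0.2163  0.046 ]
   side 0.55 [169.5 362.7] [ 0.5089 -0.2793  0.046 ]
   side 0.44 [225.9 380.2] [ 0.4151 -0.1255  0.046 ]
brown_jar_center
   top 0.66 [290.2 140.5] [0.3827 0.3114 0.03  ]
   top 0.66 [186.3 235.6] [0.5882 0.1403 0.03  ]
   side 0.62 [433.5 315.2] [0.3763 0.3032 0.03  ]
pad_a_top
   top 0.83 [164.2 355.2] [ 0.6437 -0.0952  0.01  ]
   side 0.55 [217.6 279. ] [ 0.638  -0.0925  0.01  ]
pad_b_top
   top 0.6 [175.8 314. ] [ 0.6181 -0.0126  0.01  ]
   side 0.89 [243.9 269.8] [ 0.6217 -0.0166  0.01  ]
pad_c_top
   top 0.91 [176.5 275. ] [0.6153 0.0655 0.01  ]
   top 0.55 [290.  472.6] [ 0.3942 -0.3234  0.01  ]
   side 0.82 [277.7 253.7] [0.6108 0.0739 0.01  ]
pad_d_top
   top 0.7 [189.3 236.2] [0.5875 0.1421 0.01  ]
   side 0.79 [308.1 240.5] [0.5999 0.1455 0.01  ]
red_end
   top 0.66 [190.  197.5] [0.5875 0.2213 0.    ]
   side 0.69 [341.6 229.6] [0.5872 0.2099 0.    ]
```

```bash
python3 - <<'E'
from h import *
for n,(r0,r1,c0,c1) in dict(top=(140,340,190,510),side=(130,370,200,480)).items():
    p=robot.read_camera(n); f=p["frame"][r0:r1,c0:c1]
    cv2.imwrite(f"pics/{n}_z.png",cv2.resize(f,None,fx=2.5,fy=2.5,interpolation=cv2.INTER_CUBIC)[:,:,::-1])
    np.save(n+".npy",p["frame"])
    # rings
    g=p["frame"].astype(int)
    rgb=p["frame"]; hsv=cv2.cvtColor(rgb,cv2.COLOR_RGB2HSV)
    dark=((hsv[...,2]<110)&(hsv[...,1]<60)).astype(np.uint8)
    approx=[(.6437,-.0952),(.6200,-.0140),(.6100,.068),(.5990,.1455)]
    for (x,y) in approx:
        # sample radial profile on the ground plane, iterate center
        # build rectified patch
        N=120; sc=.001
        xs=np.array([[proj(p,[x+(i-N/2)*sc,y+(j-N/2)*sc,.01]) for j in range(N+1)] for i in range(N+1)]).astype(np.float32)
        patch=cv2.remap(cv2.cvtColor(rgb,cv2.COLOR_RGB2GRAY),xs[...,1],xs[...,0],cv2.INTER_LINEAR).astype(float)
        best=None
        th=np.linspace(0,2*np.pi,90,endpoint=False)
        for a in np.arange(-14,14.1,.5):
            for b in np.arange(-14,14.1,.5):
                def s(r): return cv2.remap(patch.astype(np.float32),(N/2+b+r*np.cos(th)).astype(np.float32)[None],(N/2+a+r*np.sin(th)).astype(np.float32)[None],cv2.INTER_LINEAR).mean()
                v=s(29)-.5*s(25)-.5*s(33)
                if best is None or v>best[0]: best=(v,x+a*sc,y+b*sc)
        print(n,np.round(best,4))
    blue=((hsv[...,0]>95)&(hsv[...,0]<118)&(hsv[...,1]>70)&(hsv[...,2]>110)).astype(np.uint8)
    k,l,st,ce=cv2.connectedComponentsWithStats(blue)
    for i in range(1,k):
        if st[i,4]>15: print(st[i],ce[i])
E
```

```text
top [97.1076  0.6347 -0.0937]
top [99.5481  0.6215 -0.013 ]
top [98.9332  0.608   0.068 ]
top [97.6313  0.5945  0.149 ]
[ 10 100  15   4  43] [ 16.9302 101.7442]
[289 244  18  18 258] [297.6667 252.4225]
[212 251  15  15 177] [218.9661 257.8701]
[381 268  12  12 115] [386.5826 273.3565]
[469 277  22  22 373] [479.6944 287.1635]
[537 281 103  49 918] [578.9793 294.5708]
[550 352  19  64 364] [558.6703 388.5412]
[591 403  49   9  83] [618.4337 406.8554]
side [85.504   0.6362 -0.0937]
side [93.8421  0.623  -0.013 ]
side [100.6204   0.6095   0.0675]
side [107.3737   0.596    0.1485]
[428  92  22  67 366] [434.847  131.3634]
[514 102   4  38  68] [515.6029 117.7059]
[215 107   9  18  61] [218.6557 114.5902]
[225 110   6   9  43] [227.4651 113.814 ]
[208 113   6   9  27] [210.4074 116.    ]
[235 112  22  22 172] [245.4942 122.6919]
[211 122   8  10  53] [214.7358 126.6604]
[222 125   7  10  51] [225.1176 129.6667]
[233 128   7  10  47] [235.9362 132.6383]
[244 131   6  10  48] [246.6042 135.6042]
[409 154  17  18 236] [416.7458 161.9153]
[469 159  50  11 179] [495.5754 164.3184]
[405 179  19  11 145] [413.5586 184.4207]
[377 213  10   9  77] [381.4416 216.8182]
[376 227  11   6  43] [380.6977 229.7674]
[330 253  18  19 263] [338.5285 262.251 ]
[330 276  19  12 124] [338.7016 282.9435]
[305 323  16  17 220] [312.3455 330.9955]
[303 342  20  11  90] [313.0556 348.3222]
```

View pics/top_z.png

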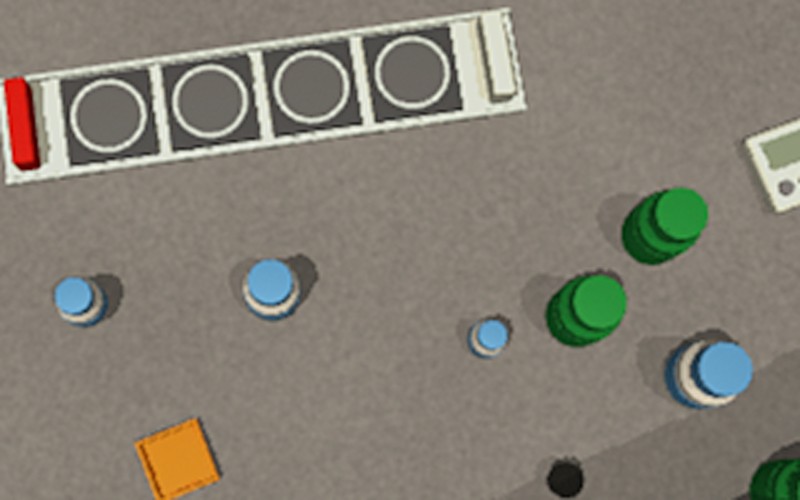

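View pics/side_z.png

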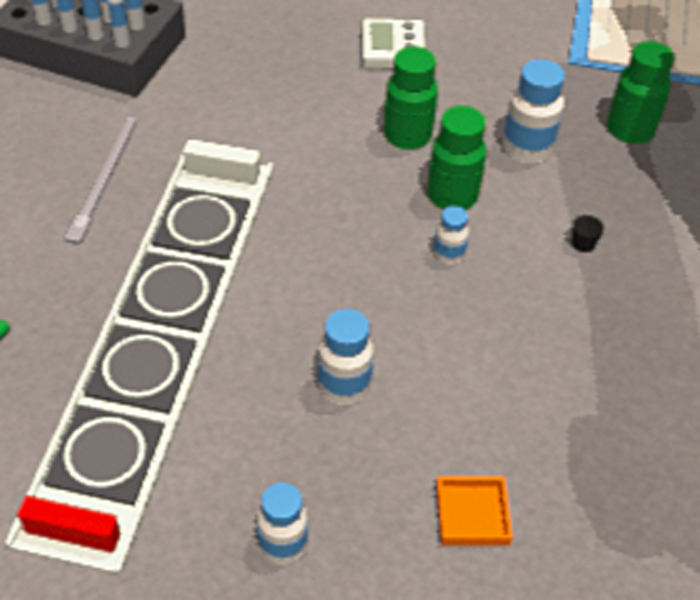

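```bash
cat >> h.py <<'E'
U=np.array([.0402*0+.987,.163,0]); U/=np.linalg.norm(U)
def goal_rot(sgn=1):
    X=np.array([0,0,-1.]); Y=sgn*U; return np.stack([X,Y,np.cross(X,Y)],1)
def go(grasp):
    "deltas in tool frame to bring grasp point to world pos, jaws across row"
    s=robot.read_state(); q=s["eef_rot"]; R=Ro.from_quat([q[1],q[2],q[3],q[0]]).as_matrix()
    print("t",s["t"],"tcp",s["tool_pos"],"axes\n",R,"open",s["opening"],"F",s["contact_force"])
    for sg in(1,-1):
        G=goal_rot(sg); rv=Ro.from_matrix(R.T@G).as_rotvec()
        if np.linalg.norm(rv)<np.pi/2: break
    tcp=np.array(grasp)+[0,0,.006]
    print("rel mm",R.T@(tcp-s["tool_pos"])*1000,"rotvec",rv, "j7",s["joint_positions"][6])
E
python3 - <<'E'
from h import *
t=robot.read_camera("top"); s=robot.read_camera("side")
for n,h,c,cs in(("xs",.050,(386.6,273.4),(381.44,216.8)),("s",.064,(219,257.9),(312.35,331)),("m",.078,(297.7,252.4),(338.53,262.25)),("l",.092,(479.7,287.2),(416.75,161.9))):
    print(n,atz(t,c[::-1],h-.002),atz(s,cs[::-1],h-.1*h))
go([.393,-.318,.13])
E
```

```text
xs [ 0.4198 -0.1518  0.048 ] [ 0.421  -0.1523  0.045 ]
s [0.4423 0.1602 0.062 ] [0.444  0.1597 0.0576]
m [0.4528 0.0144 0.076 ] [0.454  0.0147 0.0702]
l [ 0.3932 -0.3124  0.09  ] [ 0.3929 -0.311   0.0828]
t 1.45 tcp [ 0.2683 -0.5645  0.2197] axes
 [[-0.      0.4294 -0.9031]
 [-0.     -0.9031 -0.4294]
 [-1.      0.      0.    ]] open 0.08804457872757873 F [-0.0903  0.0909 -0.5357]
rel mm [  83.6552 -169.0517 -218.4236] rotvec [-1.2906  0.     -0.    ] j7 -0.08218005511947964
```

```bash
python3 - <<'E'
from h import *
go([.393,-.312,.214])
E
```

```text
t 1.45 tcp [ 0.2683 -0.5645  0.2197] axes
 [[-0.      0.4294 -0.9031]
 [-0.     -0.9031 -0.4294]
 [-1.      0.      0.    ]] open 0.08804457872757873 F [-0.0903  0.0909 -0.5357]
rel mm [  -0.345  -174.4688 -220.9985] rotvec [-1.2906  0.     -0.    ] j7 -0.08218005511947964
```

Emit:
move_arm(deltas=[0, -174.5, -221, -1.29, 0, 0, -1, 0, -174.5, -221, -1.29, 0, 0, -1, 0, -174.5, -221, -1.29, 0, 0, -1, 0, -174.5, -221, -1.29, 0, 0, -1, 0, -174.5, -221, -1.29, 0, 0, -1])

```text
t: 2.08
tool_pos: [0.3946, -0.3087, 0.2201]
eef_rot: [0.453, 0.543, 0.453, -0.543]
contact_force: [0.5, 0.1, 0.7]
opening: 0.0874
```

```bash
python3 - <<'E'
from h import *
go([.393,-.312,.214])
E
```

```text
t 2.075 tcp [ 0.3946 -0.3087  0.2201] axes
 [[ 0.0009  0.9839 -0.1785]
 [-0.     -0.1785 -0.9839]
 [-1.      0.0009 -0.0001]] open 0.08744145900890299 F [0.4583 0.0715 0.7279]
rel mm [ 0.1091 -0.9488  3.5614] rotvec [-0.3431  0.     -0.0009] j7 0.313035912096336
```

Emit:
move_arm(deltas=[0, -1, 3.5, -0.343, 0, 0, -1, 0, -1, 3.5, -0.343, 0, 0, -1, 0, -1, 3.5, -0.343, 0, 0, -1])

```text
t: 2.45
tool_pos: [0.3913, -0.3153, 0.2198]
eef_rot: [0.537, 0.461, 0.537, -0.46]
contact_force: [-0.4, 0.4, -1.0]
opening: 0.088
```

```bash
python3 - <<'E'
from h import *
go([.393,-.312,.042])
p=robot.read_camera("wrist"); cv2.imwrite("pics/w1.png",p["frame"][:,:,::-1])
E
```

```text
t 2.45 tcp [ 0.3913 -0.3153  0.2198] axes
 [[ 0.0002  0.9884  0.1517]
 [-0.0001  0.1517 -0.9884]
 [-1.      0.0002  0.0002]] open 0.08799018362834542 F [-0.4308  0.4348 -0.957 ]
rel mm [171.7622   2.102   -3.0383] rotvec [-0.0114  0.0002 -0.0002] j7 0.647129660449802
```

View pics/w1.png

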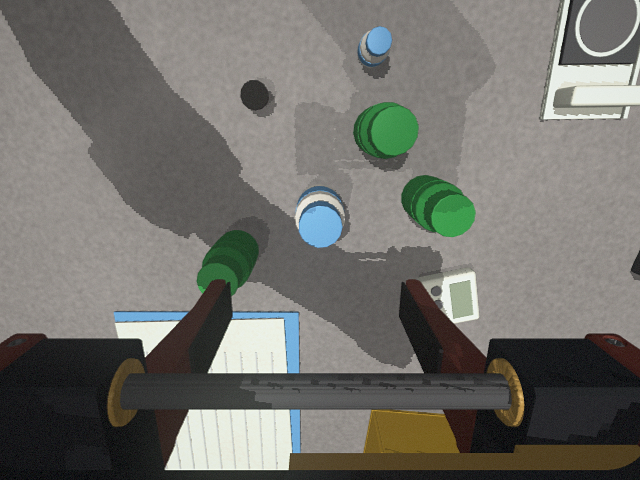

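The wrist view shows the bottle between and ahead of the jaws, at about (320,215), and the green look-alike well to the left. I'm going down now.

Emit:
move_arm(deltas=[40, 2, -3, -0.01, 0, 0, -1, 90, 2, -3, -0.01, 0, 0, -1, 140, 2, -3, -0.01, 0, 0, -1, 172, 2, -3, -0.01, 0, 0, -1, 172, 2, -3, -0.01, 0, 0, -1])

```text
t: 3.12
tool_pos: [0.3915, -0.3109, 0.0457]
eef_rot: [0.537, 0.458, 0.54, -0.458]
contact_force: [0.6, -0.4, 0.2]
opening: 0.0879
```

Emit:
move_arm(deltas=[0, 0, 0, 0, 0, 0, 1, 0, 0, 0, 0, 0, 0, 1, 0, 0, 0, 0, 0, 0, 1, 0, 0, 0, 0, 0, 0, 1, 0, 0, 0, 0, 0, 0, 1])

```text
t: 3.75
tool_pos: [0.3934, -0.3122, 0.0482]
eef_rot: [0.54, 0.458, 0.539, -0.457]
contact_force: [1.0, 0.0, 3.9]
opening: 0.0481
```

```bash
python3 - <<'E'
from h import *
go([.393,-.312,.214])
p=robot.read_camera("wrist"); cv2.imwrite("pics/w2.png",p["frame"][:,:,::-1])
E
```

```text
t 3.75 tcp [ 0.3934 -0.3122  0.0482] axes
 [[ 0.0011  0.9867  0.1627]
 [-0.0007  0.1627 -0.9867]
 [-1.      0.001   0.0009]] open 0.048125433128261175 F [0.963  0.0485 3.8783]
rel mm [-171.7891   -0.221    -0.1304] rotvec [-0.0002  0.0009 -0.001 ] j7 0.5372700163591438
```

View pics/w2.png

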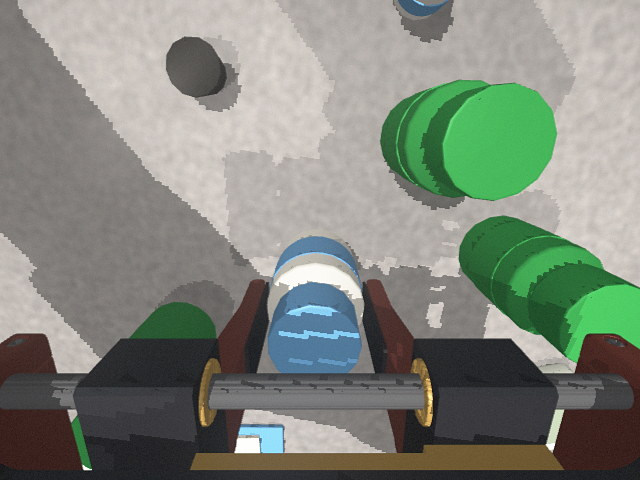

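The gripper holds the bottle: opening 48 mm, cap upright between the fingers. Next I lift and carry it to pad a.

Emit:
move_arm(deltas=[-40, 0, 0, 0, 0, 0, 1, -90, 0, 0, 0, 0, 0, 1, -140, 0, 0, 0, 0, 0, 1, -150, 30, -20, 0, 0, 0, 1, -150, 70, -45, 0, 0, 0, 1])

```text
t: 4.42
tool_pos: [0.4548, -0.2569, 0.1989]
eef_rot: [0.539, 0.458, 0.538, -0.459]
contact_force: [-0.2, 0.1, -2.2]
opening: 0.0483
```

Emit:
move_arm(deltas=[0, 50, -32, 0, 0, 0, 1, 0, 100, -64, 0, 0, 0, 1, 0, 150, -96, 0, 0, 0, 1, 0, 190, -122, 0, 0, 0, 1, 0, 204.5, -131, 0, 0, 0, 1])

```text
t: 5.05
tool_pos: [0.6361, -0.0902, 0.1967]
eef_rot: [0.539, 0.457, 0.541, -0.456]
contact_force: [0.1, -0.7, -1.0]
opening: 0.0486
```

Emit:
move_arm(deltas=[20, 0, 0, 0, 0, 0, 1, 40, 0, 0, 0, 0, 0, 1, 40, 0, 0, 0, 0, 0, 1])

```text
t: 5.42
tool_pos: [0.6332, -0.0947, 0.1554]
eef_rot: [0.538, 0.457, 0.54, -0.459]
contact_force: [0.3, 0.2, -1.0]
opening: 0.0481
```

```bash
python3 - <<'E'
from h import *
go([.6355,-.0937,.053])
for n in("top","side"):
    p=robot.read_camera(n); cv2.imwrite(f"pics/{n}2.png",p["frame"][:,:,::-1])
E
```

```text
t 5.425 tcp [ 0.6332 -0.0947  0.1554] axes
 [[-0.0043  0.9868  0.1616]
 [-0.0002  0.1616 -0.9869]
 [-1.     -0.0043 -0.0005]] open 0.048138050039539346 F [ 0.2505  0.1998 -1.0102]
rel mm [96.4015  2.8898 -0.5975] rotvec [-0.0013 -0.0005  0.0043] j7 0.03490213674333973
```

View pics/side2.png

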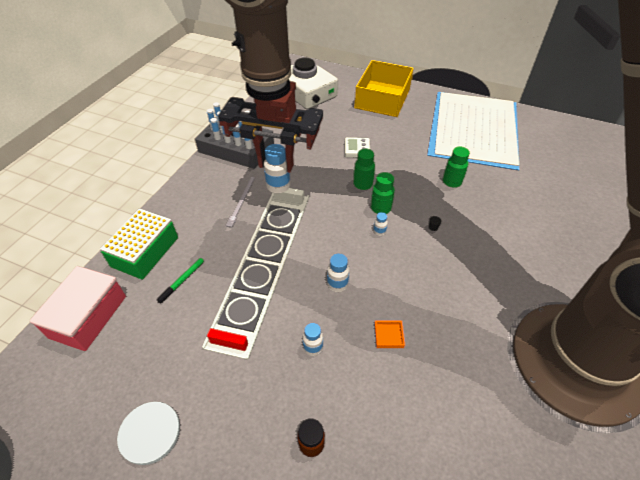

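The bottle hangs upright over pad a.

Emit:
move_arm(deltas=[40, 2, -0.5, 0, 0, 0, 1, 75, 2, -0.5, 0, 0, 0, 1, 90, 2, -0.5, 0, 0, 0, 1, 96, 2, -0.5, 0, 0, 0, 1, 96, 2, -0.5, 0, 0, 0, 1])

```text
t: 6.15
tool_pos: [0.6376, -0.0929, 0.0626]
eef_rot: [0.539, 0.458, 0.539, -0.457]
contact_force: [0.5, -0.2, -0.4]
opening: 0.0481
```

```bash
python3 - <<'E'
from h import *
go([.6355,-.0937,.052])
E
```

```text
t 6.15 tcp [ 0.6376 -0.0929  0.0626] axes
 [[ 0.0012  0.9867  0.1626]
 [-0.0002  0.1626 -0.9867]
 [-1.      0.0012  0.0004]] open 0.04805974381934164 F [ 0.5025 -0.24   -0.4435]
rel mm [ 4.585  -2.212   0.4521] rotvec [-0.0003  0.0004 -0.0012] j7 -0.01149058970285562
```

Emit:
move_arm(deltas=[2, -1, 0, 0, 0, 0, 1, 3, -1, 0, 0, 0, 0, 1, 3, -1, 0, 0, 0, 0, 1])

```text
t: 6.52
tool_pos: [0.6361, -0.093, 0.059]
eef_rot: [0.539, 0.458, 0.539, -0.457]
contact_force: [0.9, -0.4, -0.5]
opening: 0.0479
```

Emit:
move_arm(deltas=[0.5, 0, 0, 0, 0, 0, 1, 0.5, 0, 0, 0, 0, 0, -1, 0.5, 0, 0, 0, 0, 0, -1, 0.5, 0, 0, 0, 0, 0, -1, 0.5, 0, 0, 0, 0, 0, -1])

```text
t: 7.15
tool_pos: [0.636, -0.093, 0.0582]
eef_rot: [0.539, 0.458, 0.539, -0.457]
contact_force: [-0.7, 0.6, -0.6]
opening: 0.0844
```

Emit:
move_arm(deltas=[-50, 0, 0, 0, 0, 0, -1, -100, 0, 0, 0, 0, 0, -1, -150, 0, 0, 0, 0, 0, -1, -160, 0, 0, 0, 0, 0, -1, -160, 0, 0, 0, 0, 0, -1])

```text
t: 7.78
tool_pos: [0.6361, -0.0931, 0.2184]
eef_rot: [0.54, 0.458, 0.539, -0.457]
contact_force: [-0.2, -0.1, -1.3]
opening: 0.0876
```

```bash
python3 - <<'E'
from h import *
go([.4535,.0145,.214])
p=robot.read_camera("wrist"); cv2.imwrite(f"pics/w3.png",p["frame"][:,:,::-1])
p=robot.read_camera("side"); cv2.imwrite(f"pics/side3.png",p["frame"][:,:,::-1])
E
```

```text
t 7.775 tcp [ 0.6361 -0.0931  0.2184] axes
 [[ 0.001   0.9867  0.1627]
 [-0.0004  0.1627 -0.9867]
 [-1.      0.0009  0.0006]] open 0.08763691280189234 F [-0.1579 -0.0983 -1.3025]
rel mm [  -1.7829 -162.6587 -135.8219] rotvec [-0.0003  0.0006 -0.0009] j7 0.056526370036148375
```

View pics/side3.png

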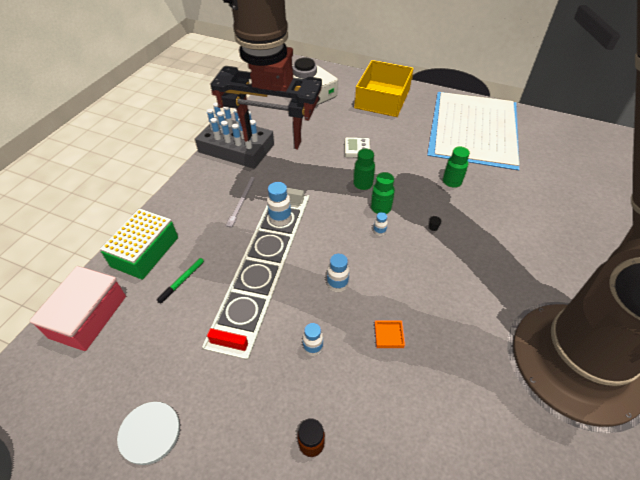

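View pics/w3.png

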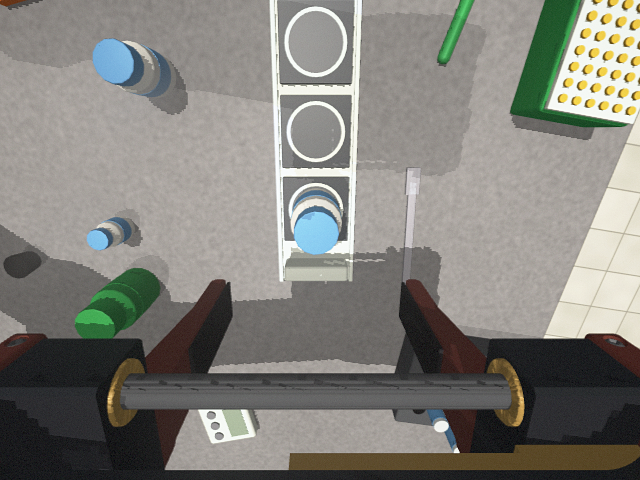

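The largest bottle stands upright in pad a's ring, at side-view pixel (279,205). Next is m.

Emit:
move_arm(deltas=[0, -45, -38, 0, 0, 0, -1, 0, -90, -76, 0, 0, 0, -1, 0, -135, -113, 0, 0, 0, -1, 0, -162.5, -136, 0, 0, 0, -1, 0, -162.5, -136, 0, 0, 0, -1])

```text
t: 8.5
tool_pos: [0.4511, 0.0157, 0.2172]
eef_rot: [0.539, 0.456, 0.54, -0.458]
contact_force: [0.8, -0.4, -0.2]
opening: 0.0882
```

Emit:
move_arm(deltas=[0, 0, 0, 0, 0, 0, -1, 0, 0, 0, 0, 0, 0, -1])

```text
t: 8.75
tool_pos: [0.4542, 0.0141, 0.2176]
eef_rot: [0.539, 0.458, 0.539, -0.458]
contact_force: [-0.6, -0.1, -0.0]
opening: 0.0878
```

```bash
python3 - <<'E'
from h import *
go([.4535,.0145,.035])
E
```

```text
t 8.75 tcp [0.4542 0.0141 0.2176] axes
 [[-0.0008  0.9868  0.1617]
 [ 0.0005  0.1617 -0.9868]
 [-1.     -0.0007 -0.0006]] open 0.08783423111967309 F [-0.5898 -0.0804 -0.046 ]
rel mm [176.5842  -0.4709  -0.3593] rotvec [-0.0013 -0.0006  0.0007] j7 -0.07181705125024528
```

Emit:
move_arm(deltas=[50, 0, 0, 0, 0, 0, -1, 100, 0, 0, 0, 0, 0, -1, 145, 0, 0, 0, 0, 0, -1, 176.5, 0, 0, 0, 0, 0, -1, 176.5, 0, 0, 0, 0, 0, -1])

```text
t: 9.38
tool_pos: [0.4521, 0.0146, 0.0394]
eef_rot: [0.538, 0.456, 0.541, -0.459]
contact_force: [-0.7, 0.3, -0.6]
opening: 0.0878
```

Emit:
move_arm(deltas=[0, 0, 0, 0, 0, 0, 1, 0, 0, 0, 0, 0, 0, 1, 0, 0, 0, 0, 0, 0, 1, 0, 0, 0, 0, 0, 0, 1, 0, 0, 0, 0, 0, 0, 1])

```text
t: 10.0
tool_pos: [0.4539, 0.0148, 0.042]
eef_rot: [0.539, 0.458, 0.539, -0.457]
contact_force: [0.7, 1.8, 0.6]
opening: 0.0415
```

```bash
python3 - <<'E'
from h import *
go([.6222,-.013,.185])
p=robot.read_camera("wrist"); cv2.imwrite(f"pics/w4.png",p["frame"][:,:,::-1])
E
```

```text
t 10.0 tcp [0.4539 0.0148 0.042 ] axes
 [[ 0.001   0.9867  0.1627]
 [-0.      0.1627 -0.9867]
 [-1.      0.001   0.0002]] open 0.0415011318158321 F [0.7297 1.7803 0.6032]
rel mm [-148.8339  161.7014   54.8074] rotvec [-0.0003  0.0002 -0.001 ] j7 -0.27995558467236564
```

View pics/w4.png

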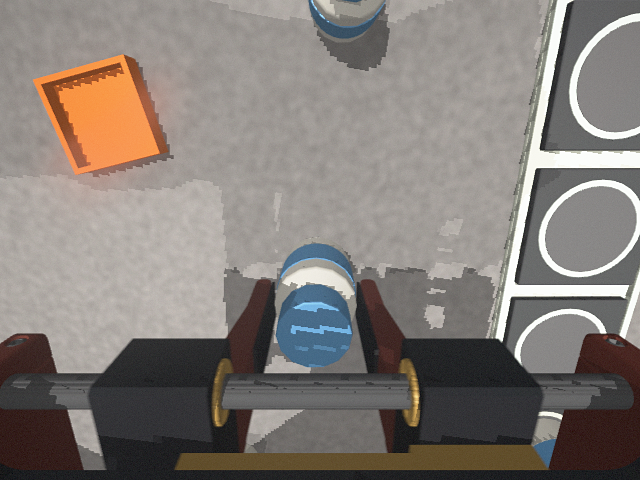

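The gripper holds m, opening 41.5 mm.

Emit:
move_arm(deltas=[-40, 0, 0, 0, 0, 0, 1, -85, 0, 0, 0, 0, 0, 1, -125, 0, 0, 0, 0, 0, 1, -130, 30, 10, 0, 0, 0, 1, -130, 75, 25, 0, 0, 0, 1])

```text
t: 10.68
tool_pos: [0.5323, 0.002, 0.173]
eef_rot: [0.54, 0.458, 0.538, -0.457]
contact_force: [0.8, 0.4, -1.0]
opening: 0.0408
```

Emit:
move_arm(deltas=[0, 40, 14, 0, 0, 0, 1, 0, 75, 25, 0, 0, 0, 1, 0, 86.5, 30, 0, 0, 0, 1, 0, 86.5, 30, 0, 0, 0, 1, 0, 86.5, 30, 0, 0, 0, 1])

```text
t: 11.3
tool_pos: [0.6205, -0.0128, 0.1716]
eef_rot: [0.539, 0.457, 0.54, -0.458]
contact_force: [0.2, -0.2, -1.2]
opening: 0.0407
```

```bash
python3 - <<'E'
from h import *
go([.6222,-.013,.0465])
E
```

```text
t 11.3 tcp [ 0.6205 -0.0128  0.1716] axes
 [[-0.001   0.9865  0.1635]
 [-0.0001  0.1635 -0.9865]
 [-1.     -0.001  -0.0001]] open 0.04066236566129334 F [ 0.1708 -0.2094 -1.2408]
rel mm [119.0775   1.712    0.4922] rotvec [ 0.0005 -0.0001  0.001 ] j7 -0.10773823588537085
```

Emit:
move_arm(deltas=[45, 1, 0.5, 0, 0, 0, 1, 90, 1, 0.5, 0, 0, 0, 1, 112, 1, 0.5, 0, 0, 0, 1, 118, 1, 0.5, 0, 0, 0, 1, 118, 1, 0.5, 0, 0, 0, 1])

```text
t: 11.92
tool_pos: [0.6228, -0.0134, 0.0544]
eef_rot: [0.539, 0.458, 0.539, -0.457]
contact_force: [-0.4, -0.5, -1.2]
opening: 0.0407
```

Emit:
move_arm(deltas=[0, 0, 0, 0, 0, 0, 1, 0, 0, 0, 0, 0, 0, 1])

```text
t: 12.18
tool_pos: [0.6235, -0.0135, 0.0548]
eef_rot: [0.54, 0.458, 0.539, -0.457]
contact_force: [0.3, 0.3, -0.6]
opening: 0.0408
```

Emit:
move_arm(deltas=[2.5, -1, 0, 0, 0, 0, 1, 2.5, -1, 0, 0, 0, 0, 1, 2.5, -1, 0, 0, 0, 0, -1, 2.5, -1, 0, 0, 0, 0, -1, 2.5, -1, 0, 0, 0, 0, -1])

```text
t: 12.8
tool_pos: [0.6217, -0.0137, 0.0509]
eef_rot: [0.539, 0.457, 0.539, -0.458]
contact_force: [0.2, -0.6, -0.5]
opening: 0.0671
```

Emit:
move_arm(deltas=[0, 0, 0, 0, 0, 0, -1, -40, 0, 0, 0, 0, 0, -1, -90, 0, 0, 0, 0, 0, -1, -140, 0, 0, 0, 0, 0, -1, -165, 0, 0, 0, 0, 0, -1])

```text
t: 13.42
tool_pos: [0.6228, -0.0134, 0.2193]
eef_rot: [0.54, 0.458, 0.538, -0.457]
contact_force: [0.3, 0.5, -0.9]
opening: 0.0879
```

Emit:
move_arm(deltas=[0, 0, 0, 0, 0, 0, -1, 0, 0, 0, 0, 0, 0, -1])

```text
t: 13.68
tool_pos: [0.6213, -0.0139, 0.2149]
eef_rot: [0.539, 0.457, 0.54, -0.458]
contact_force: [-0.0, 1.1, 0.4]
opening: 0.0878
```

```bash
python3 - <<'E'
from h import *
go([.443,.160,.214])
p=robot.read_camera("side"); cv2.imwrite(f"pics/side4.png",p["frame"][:,:,::-1])
E
```

```text
t 13.675 tcp [ 0.6213 -0.0139  0.2149] axes
 [[-0.0015  0.9867  0.1627]
 [-0.0002  0.1627 -0.9867]
 [-1.     -0.0015 -0.    ]] open 0.08781021420611863 F [-0.0116  1.0536  0.3923]
rel mm [  -4.836  -147.6034 -200.6009] rotvec [-0.0002 -0.      0.0015] j7 -0.08773494586363977
```

View pics/side4.png

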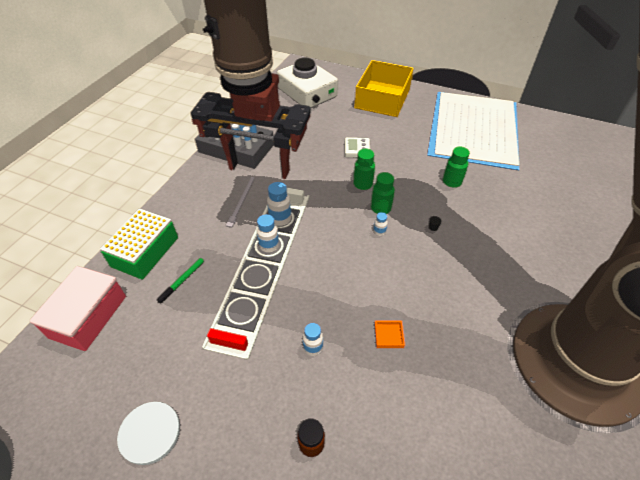

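m stands in pad b's ring at (267,235), and l is unchanged. Next is s.

Emit:
move_arm(deltas=[0, -32, -45, 0, 0, 0, -1, 0, -64, -88, 0, 0, 0, -1, 0, -96, -132, 0, 0, 0, -1, 0, -128, -175, 0, 0, 0, -1, 0, -147.5, -200.5, 0, 0, 0, -1])

```text
t: 14.35
tool_pos: [0.4411, 0.1616, 0.215]
eef_rot: [0.539, 0.456, 0.54, -0.457]
contact_force: [0.6, 0.4, 0.2]
opening: 0.088
```

Emit:
move_arm(deltas=[0, 0, 0, 0, 0, 0, -1, 0, 0, 0, 0, 0, 0, -1, 0, 0, 0, 0, 0, 0, -1])

```text
t: 14.72
tool_pos: [0.4443, 0.1591, 0.2156]
eef_rot: [0.539, 0.458, 0.539, -0.458]
contact_force: [-0.5, 0.6, 0.8]
opening: 0.0876
```

```bash
python3 - <<'E'
from h import *
go([.443,.160,.028])
E
```

```text
t 14.725 tcp [0.4443 0.1591 0.2156] axes
 [[-0.0009  0.987   0.161 ]
 [-0.0001  0.161  -0.987 ]
 [-1.     -0.0009 -0.    ]] open 0.08755859419820812 F [-0.452   0.5632  0.8468]
rel mm [181.6089  -1.0038  -1.063 ] rotvec [-0.002  -0.      0.0009] j7 -0.42503013900575637
```

Emit:
move_arm(deltas=[50, -1, -1, 0, 0, 0, -1, 100, -1, -1, 0, 0, 0, -1, 145, -1, -1, 0, 0, 0, -1, 180, -1, -1, 0, 0, 0, -1, 180, -1, -1, 0, 0, 0, -1])

```text
t: 15.35
tool_pos: [0.4411, 0.1597, 0.0339]
eef_rot: [0.538, 0.456, 0.54, -0.459]
contact_force: [0.3, -0.5, 0.9]
opening: 0.0879
```

Emit:
move_arm(deltas=[0, 0, 0, 0, 0, 0, 1, 0, 0, 0, 0, 0, 0, 1, 0, 0, 0, 0, 0, 0, 1, 0, 0, 0, 0, 0, 0, 1, 0, 0, 0, 0, 0, 0, 1])

```text
t: 15.98
tool_pos: [0.4427, 0.1609, 0.0364]
eef_rot: [0.539, 0.458, 0.539, -0.457]
contact_force: [0.9, 0.3, 0.5]
opening: 0.0415
```

```bash
python3 - <<'E'
from h import *
go([.6088,.0678,.165])
p=robot.read_camera("wrist"); cv2.imwrite(f"pics/w5.png",p["frame"][:,:,::-1])
E
```

```text
t 15.975 tcp [0.4427 0.1609 0.0364] axes
 [[ 0.0005  0.9867  0.1627]
 [-0.      0.1627 -0.9867]
 [-1.      0.0005  0.0001]] open 0.041464322983194066 F [0.8992 0.271  0.4583]
rel mm [-134.4855  148.7732  118.8984] rotvec [-0.0002  0.0001 -0.0005] j7 -0.6494868522598352
```

View pics/w5.png

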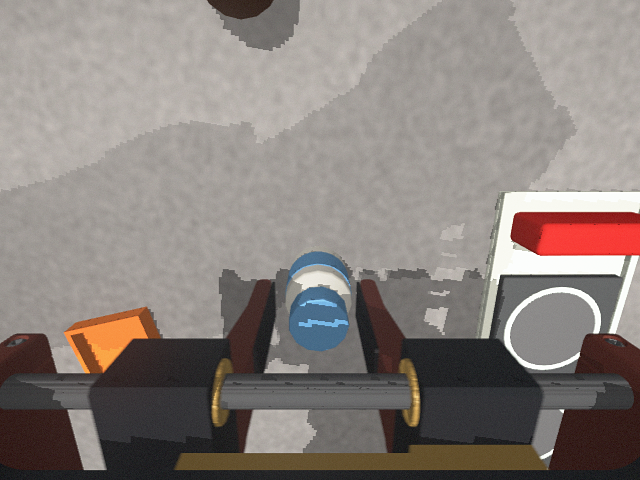

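The fingers are not closed yet (41.5 mm against a 35 mm bottle), so I keep closing.

Emit:
move_arm(deltas=[0, 0, 0, 0, 0, 0, 1, 0, 0, 0, 0, 0, 0, 1, 0, 0, 0, 0, 0, 0, 1])

```text
t: 16.4
tool_pos: [0.4426, 0.161, 0.0361]
eef_rot: [0.539, 0.457, 0.539, -0.457]
contact_force: [-0.2, 1.0, -0.8]
opening: 0.0324
```

```bash
python3 - <<'E'
from h import *
go([.6088,.0678,.165])
E
```

```text
t 16.4 tcp [0.4426 0.161  0.0361] axes
 [[-0.      0.9867  0.1628]
 [ 0.      0.1628 -0.9867]
 [-1.     -0.     -0.    ]] open 0.03239418028421291 F [-0.2299  1.0086 -0.8337]
rel mm [-134.8904  148.8266  118.9826] rotvec [-0.0001 -0.      0.    ] j7 -0.649531004512619
```

```bash
python3 - <<'E'
from h import *
p=robot.read_camera("wrist"); cv2.imwrite(f"pics/w6.png",p["frame"][:,:,::-1])
p=robot.read_camera("side"); cv2.imwrite(f"pics/side6.png",p["frame"][200:440,180:500,::-1])
E
```

```text
(no output)
```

View pics/w6.png

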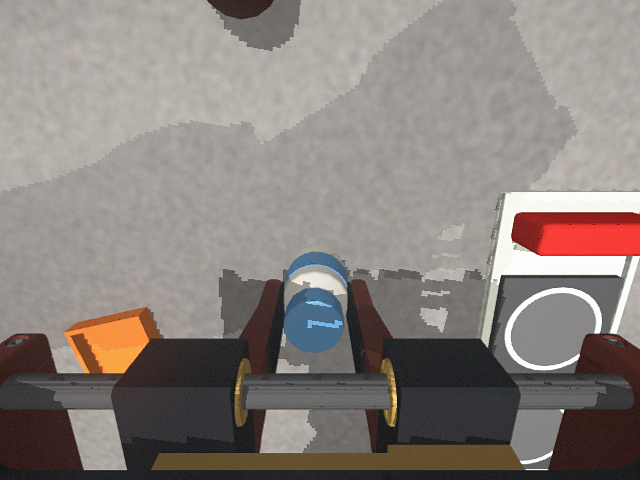

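View pics/side6.png

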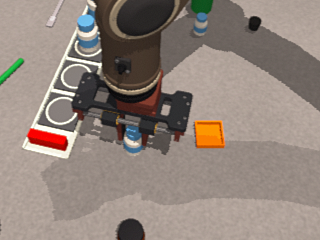

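The bottle sits centred and upright in the jaws, with the fingers in contact. I lift it now.

Emit:
move_arm(deltas=[-40, 0, 0, 0, 0, 0, 1, -85, 0, 0, 0, 0, 0, 1, -115, 0, 0, 0, 0, 0, 1, -120, 30, 24, 0, 0, 0, 1, -120, 68, 55, 0, 0, 0, 1])

```text
t: 17.12
tool_pos: [0.5195, 0.1179, 0.1574]
eef_rot: [0.54, 0.457, 0.539, -0.457]
contact_force: [0.4, 0.9, -1.2]
opening: 0.0324
```

Emit:
move_arm(deltas=[0, 35, 28, 0, 0, 0, 1, 0, 65, 52, 0, 0, 0, 1, 0, 80.5, 64, 0, 0, 0, 1, 0, 80.5, 64, 0, 0, 0, 1, 0, 80.5, 64, 0, 0, 0, 1])

```text
t: 17.75
tool_pos: [0.6074, 0.0685, 0.1559]
eef_rot: [0.539, 0.457, 0.54, -0.457]
contact_force: [0.4, 0.6, -0.6]
opening: 0.0323
```

```bash
python3 - <<'E'
from h import *
go([.6088,.0678,.0405])
E
```

```text
t 17.75 tcp [0.6074 0.0685 0.1559] axes
 [[-0.0011  0.9865  0.1637]
 [ 0.0003  0.1637 -0.9865]
 [-1.     -0.001  -0.0005]] open 0.03232601701116289 F [ 0.3616  0.5895 -0.5892]
rel mm [109.3786   1.4065   1.026 ] rotvec [ 0.0008 -0.0005  0.001 ] j7 -0.27117102305276225
```

Emit:
move_arm(deltas=[45, 1, 1, 0, 0, 0, 1, 85, 1, 1, 0, 0, 0, 1, 105, 1, 1, 0, 0, 0, 1, 108, 1, 1, 0, 0, 0, 1, 108, 1, 1, 0, 0, 0, 1])

```text
t: 18.38
tool_pos: [0.6103, 0.0674, 0.0493]
eef_rot: [0.54, 0.458, 0.539, -0.457]
contact_force: [1.4, 0.1, -0.0]
opening: 0.0324
```

Emit:
move_arm(deltas=[0, 0, 0, 0, 0, 0, 1, 0, 0, 0, 0, 0, 0, 1])

```text
t: 18.62
tool_pos: [0.6103, 0.0669, 0.0492]
eef_rot: [0.54, 0.458, 0.539, -0.457]
contact_force: [1.1, 0.4, -0.7]
opening: 0.0326
```

Emit:
move_arm(deltas=[2.5, -1, -0.5, 0, 0, 0, 1, 2.5, -1, -0.5, 0, 0, 0, 1, 2.5, -1, -0.5, 0, 0, 0, -1, 2.5, -1, -0.5, 0, 0, 0, -1, 2.5, -1, -0.5, 0, 0, 0, -1])

```text
t: 19.25
tool_pos: [0.6083, 0.0672, 0.0455]
eef_rot: [0.539, 0.457, 0.539, -0.458]
contact_force: [0.5, 0.2, 0.7]
opening: 0.0588
```

Emit:
move_arm(deltas=[0, 0, 0, 0, 0, 0, -1, 0, 0, 0, 0, 0, 0, -1, -50, 0, 0, 0, 0, 0, -1, -100, 0, 0, 0, 0, 0, -1, -150, 0, 0, 0, 0, 0, -1])

```text
t: 19.88
tool_pos: [0.6083, 0.0672, 0.1972]
eef_rot: [0.539, 0.457, 0.539, -0.457]
contact_force: [0.3, 0.2, -0.4]
opening: 0.0876
```

Emit:
move_arm(deltas=[-15, 0, 0, 0, 0, 0, -1, -20, 0, 0, 0, 0, 0, -1, -20, 0, 0, 0, 0, 0, -1])

```text
t: 20.25
tool_pos: [0.608, 0.0669, 0.2144]
eef_rot: [0.539, 0.457, 0.54, -0.458]
contact_force: [0.1, 0.3, 0.5]
opening: 0.0876
```

```bash
python3 - <<'E'
from h import *
go([.4203,-.152,.214])
p=robot.read_camera("side"); cv2.imwrite(f"pics/side7.png",p["frame"][:,:,::-1])
E
```

```text
t 20.25 tcp [0.608  0.0669 0.2144] axes
 [[-0.0018  0.9867  0.1628]
 [-0.0004  0.1628 -0.9867]
 [-1.     -0.0018  0.0001]] open 0.08762191516102369 F [0.1385 0.3395 0.523 ]
rel mm [  -5.211  -220.8151  185.475 ] rotvec [-0.0002  0.0001  0.0018] j7 -0.23998356073982452
```

View pics/side7.png

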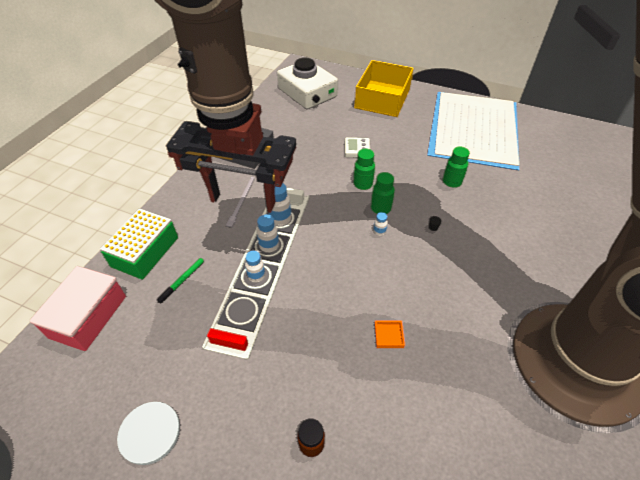

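Three bottles stand on their pads, with s at (254,268). xs is last.

Emit:
move_arm(deltas=[0, -44, 37, 0, 0, 0, -1, 0, -88, 74, 0, 0, 0, -1, 0, -132, 111, 0, 0, 0, -1, 0, -176, 148, 0, 0, 0, -1, 0, -220.5, 185, 0, 0, 0, -1])

```text
t: 20.92
tool_pos: [0.419, -0.1524, 0.2144]
eef_rot: [0.538, 0.457, 0.54, -0.458]
contact_force: [0.3, -1.1, 1.2]
opening: 0.0876
```

Emit:
move_arm(deltas=[0, 0, 0, 0, 0, 0, -1, 0, 0, 0, 0, 0, 0, -1, 0, 0, 0, 0, 0, 0, -1])

```text
t: 21.3
tool_pos: [0.4218, -0.1499, 0.2152]
eef_rot: [0.539, 0.457, 0.54, -0.457]
contact_force: [-0.0, -0.1, 0.3]
opening: 0.0878
```

```bash
python3 - <<'E'
from h import *
go([.4203,-.152,.0235])
E
```

```text
t 21.3 tcp [ 0.4218 -0.1499  0.2152] axes
 [[-0.0003  0.9863  0.1651]
 [ 0.0009  0.1651 -0.9863]
 [-1.     -0.0002 -0.0009]] open 0.08776733008147299 F [-0.0461 -0.0921  0.2941]
rel mm [185.7379  -1.8018   1.9741] rotvec [ 0.0022 -0.0009  0.0002] j7 0.3158681859500613
```

Emit:
move_arm(deltas=[50, -2, 2, 0, 0, 0, -1, 100, -2, 2, 0, 0, 0, -1, 150, -2, 2, 0, 0, 0, -0.6, 175, -2, 2, 0, 0, 0, -0.4, 184, -2, 2, 0, 0, 0, -0.2])

```text
t: 21.92
tool_pos: [0.4192, -0.1519, 0.03]
eef_rot: [0.539, 0.457, 0.541, -0.457]
contact_force: [0.6, 0.1, 0.0]
opening: 0.0611
```

Emit:
move_arm(deltas=[0, 0, 0, 0, 0, 0, 0, 0, 0, 0, 0, 0, 0, 1, 0, 0, 0, 0, 0, 0, 1, 0, 0, 0, 0, 0, 0, 1, 0, 0, 0, 0, 0, 0, 1])

```text
t: 22.55
tool_pos: [0.4204, -0.1538, 0.0324]
eef_rot: [0.54, 0.458, 0.538, -0.457]
contact_force: [0.4, -0.1, 6.5]
opening: 0.0212
```

Emit:
move_arm(deltas=[0, 0, 0, 0, 0, 0, 1, 0, 0, 0, 0, 0, 0, 1, 0, 0, 0, 0, 0, 0, 1, 0, 0, 0, 0, 0, 0, 1])

```text
t: 23.05
tool_pos: [0.4204, -0.1538, 0.0324]
eef_rot: [0.54, 0.458, 0.538, -0.457]
contact_force: [0.1, -0.1, 6.8]
opening: 0.0216
```

```bash
python3 - <<'E'
from h import *
go([.5953,.1488,.165])
p=robot.read_camera("wrist"); cv2.imwrite(f"pics/w8.png",p["frame"][:,:,::-1])
E
```

```text
t 23.05 tcp [ 0.4204 -0.1538  0.0324] axes
 [[ 0.002   0.9867  0.1627]
 [-0.0007  0.1627 -0.9867]
 [-1.      0.0018  0.001 ]] open 0.021610082950072055 F [ 0.143  -0.082   6.7923]
rel mm [-138.4569  222.0038 -269.9835] rotvec [-0.0003  0.001  -0.0018] j7 0.1097706410274958
```

View pics/w8.png

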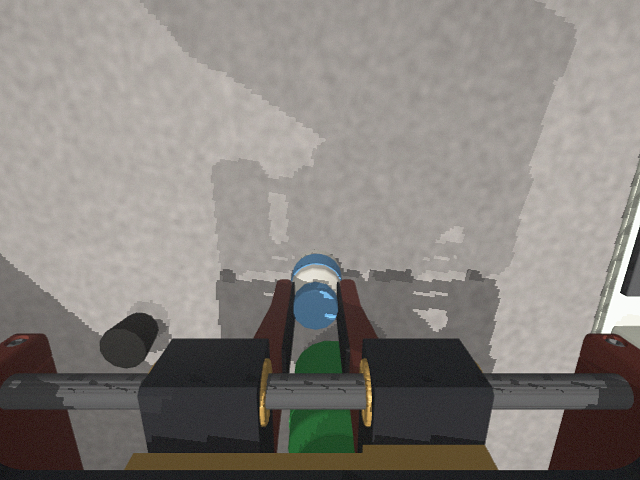

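Emit:
move_arm(deltas=[-5, 0, 0, 0, 0, 0, 1, -15, 0, 0, 0, 0, 0, 1, -30, 0, 0, 0, 0, 0, 1, -30, 0, 0, 0, 0, 0, 1])

```text
t: 23.6
tool_pos: [0.4203, -0.1539, 0.0631]
eef_rot: [0.54, 0.458, 0.538, -0.457]
contact_force: [0.1, 0.2, 0.5]
opening: 0.0214
```

```bash
python3 - <<'E'
from h import *
go([.5953,.1488,.165])
p=robot.read_camera("wrist"); cv2.imwrite(f"pics/w9.png",p["frame"][:,:,::-1])
p=robot.read_camera("side"); cv2.imwrite(f"pics/side9.png",cv2.resize(p["frame"][120:280,280:480],None,fx=4,fy=4)[:,:,::-1])
E
```

```text
t 23.6 tcp [ 0.4203 -0.1539  0.0631] axes
 [[ 0.0023  0.9867  0.1624]
 [-0.0011  0.1624 -0.9867]
 [-1.      0.0021  0.0014]] open 0.021445775691836706 F [0.074  0.1657 0.5129]
rel mm [-107.8496  222.0499 -270.1053] rotvec [-0.0005  0.0014 -0.0021] j7 0.15185364096170478
```

View pics/w9.png

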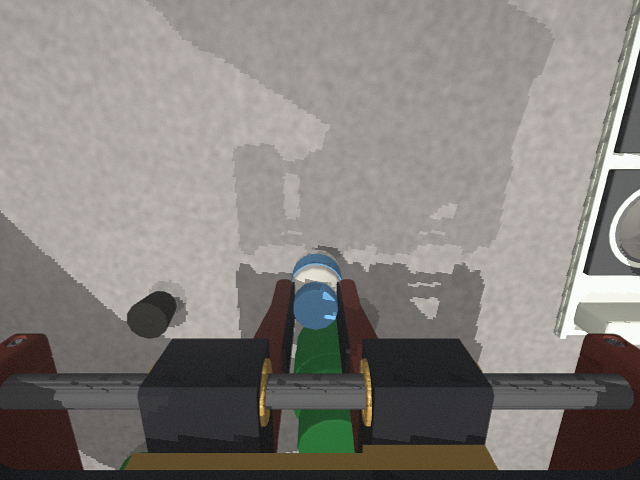

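View pics/side9.png

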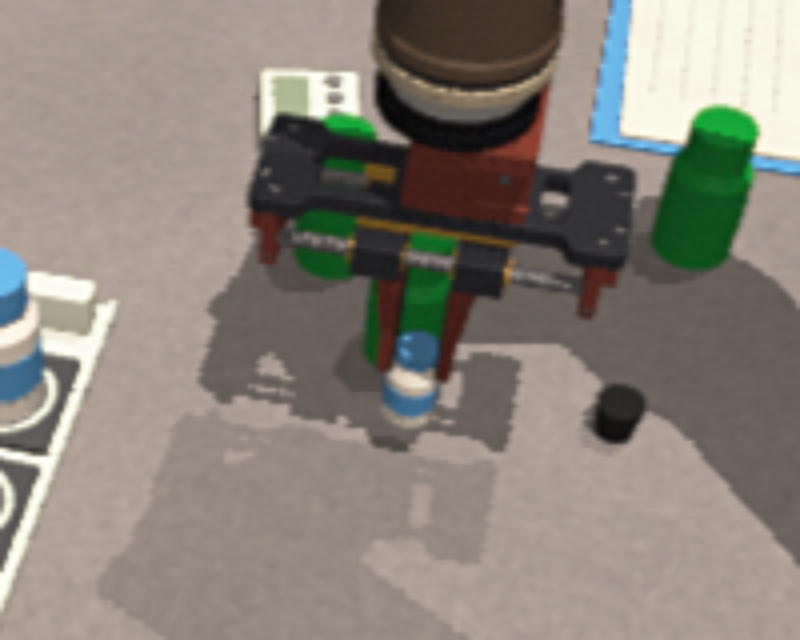

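xs is lifted and upright, but its 21 mm opening is less than its 28 mm diameter, so it may be held off-centre. I'll measure the placed bottles and the held one.

```bash
python3 - <<'E'
from h import *
s=robot.read_state(); print(s["tool_pos"])
for n in("side","top"):
    p=robot.read_camera(n); cv2.imwrite(f"pics/{n}10.png",p["frame"][:,:,::-1])
    hsv=cv2.cvtColor(p["frame"],cv2.COLOR_RGB2HSV)
    blue=((hsv[...,0]>95)&(hsv[...,0]<118)&(hsv[...,1]>70)&(hsv[...,2]>70)).astype(np.uint8)
    k,l,st,ce=cv2.connectedComponentsWithStats(blue)
    for i in range(1,k):
        if st[i,4]>25 and 230<ce[i][0]<430 and ce[i][1]>140: print(n,st[i],ce[i],[atz(p,ce[i][::-1],z)[:2] for z in((.102,.088,.074,.08) if n=="top" else (.093,.08,.068,.076))])
E
```

```text
[ 0.4196 -0.1537  0.062 ]
side [268 182  19  20 306] [277.0425 191.2124] [array([ 0.6352, -0.0915]), array([ 0.6423, -0.1033]), array([ 0.6488, -0.1142]), array([ 0.6445, -0.1069])]
side [379 203  11  10  90] [383.9    207.5333] [array([ 0.415, -0.134]), array([ 0.4176, -0.1466]), array([ 0.4201, -0.1583]), array([ 0.4185, -0.1505])]
side [257 206  34  26 418] [271.6531 218.8636] [array([ 0.6094, -0.017 ]), array([ 0.616 , -0.0273]), array([ 0.622 , -0.0368]), array([ 0.618 , -0.0304])]
side [376 216  13   8  58] [381.7069 220.4655] [array([ 0.4081, -0.0983]), array([ 0.4105, -0.1103]), array([ 0.4128, -0.1213]), array([ 0.4113, -0.114 ])]
side [258 235  20  13 142] [268.2324 242.4225] [array([0.5876, 0.0394]), array([0.5937, 0.0303]), array([0.5993, 0.0219]), array([0.5956, 0.0275])]
side [246 250  15  16 176] [252.6364 257.5284] [array([0.5972, 0.0826]), array([0.6035, 0.0744]), array([0.6093, 0.0668]), array([0.6054, 0.0718])]
side [247 268  18  11 101] [255.7822 274.1188] [array([0.5739, 0.1133]), array([0.5798, 0.1056]), array([0.5852, 0.0986]), array([0.5816, 0.1033])]
top [348
[... 197 characters left out ...]
ay([ 0.615, -0.014]), array([ 0.6195, -0.0139]), array([ 0.6241, -0.0139]), array([ 0.6221, -0.0139])]
top [265 164  15  16 178] [271.9607 171.0506] [array([0.5984, 0.0637]), array([0.6027, 0.065 ]), array([0.6069, 0.0662]), array([0.6051, 0.0657])]
top [343 164  25  14  95] [353.3474 172.8842] [array([ 0.5974, -0.085 ]), array([ 0.6017, -0.086 ]), array([ 0.606, -0.087]), array([ 0.6041, -0.0866])]
top [304 172  22  10  65] [314.4923 177.8769] [array([ 0.5868, -0.0141]), array([ 0.5909, -0.0141]), array([ 0.595, -0.014]), array([ 0.5932, -0.014 ])]
top [266 178  17   9  40] [274.775 183.575] [array([0.5748, 0.0579]), array([0.5788, 0.0591]), array([0.5827, 0.0602]), array([0.581 , 0.0597])]
```

View pics/top10.png

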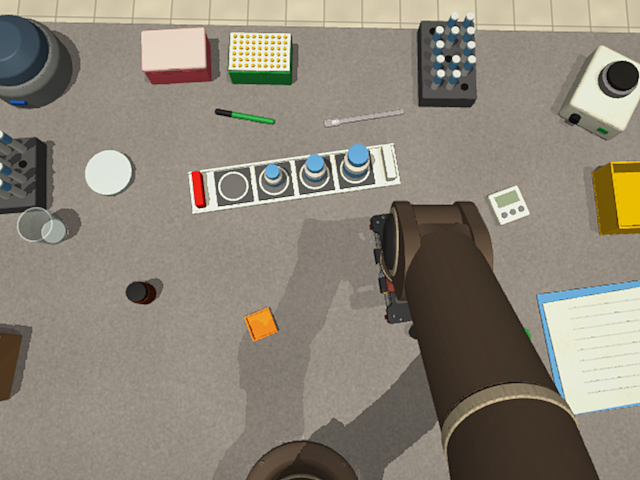

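The placed bottles measure within about 4 mm of their ring centres, and held xs is about 3 mm off the tool axis, so the grasp is sound. I carry xs to pad d.

Emit:
move_arm(deltas=[-50, 0, 0, 0, 0, 0, 1, -100, 0, 0, 0, 0, 0, 1, -107, 35, -40, 0, 0, 0, 1, -107, 65, -80, 0, 0, 0, 1, -107, 97, -118, 0, 0, 0, 1])

```text
t: 24.42
tool_pos: [0.4963, -0.0202, 0.1686]
eef_rot: [0.539, 0.458, 0.539, -0.458]
contact_force: [0.9, -0.9, -0.8]
opening: 0.0216
```

Emit:
move_arm(deltas=[0, 35, -43, 0, 0, 0, 1, 0, 70, -85, 0, 0, 0, 1, 0, 105, -128, 0, 0, 0, 1, 0, 125, -152, 0, 0, 0, 1, 0, 125, -152, 0, 0, 0, 1])

```text
t: 25.05
tool_pos: [0.5944, 0.1521, 0.1676]
eef_rot: [0.539, 0.457, 0.541, -0.456]
contact_force: [0.0, -1.0, -0.5]
opening: 0.0219
```

Emit:
move_arm(deltas=[0, 0, 0, 0, 0, 0, 1, 0, 0, 0, 0, 0, 0, 1])

```text
t: 25.3
tool_pos: [0.5943, 0.1474, 0.1685]
eef_rot: [0.539, 0.458, 0.539, -0.458]
contact_force: [-0.5, 0.6, 0.4]
opening: 0.0214
```

```bash
python3 - <<'E'
from h import *
go([.5953,.1488,.038])
p=robot.read_camera("side"); cv2.imwrite(f"pics/side11.png",p["frame"][:,:,::-1])
E
```

```text
t 25.3 tcp [0.5943 0.1474 0.1685] axes
 [[-0.0004  0.9869  0.1611]
 [-0.001   0.1611 -0.9869]
 [-1.     -0.0006  0.0009]] open 0.021431247020892958 F [-0.5131  0.611   0.4446]
rel mm [124.4754   1.3205  -1.3283] rotvec [-0.0019  0.0009  0.0006] j7 -0.4195137131437135
```

View pics/side11.png

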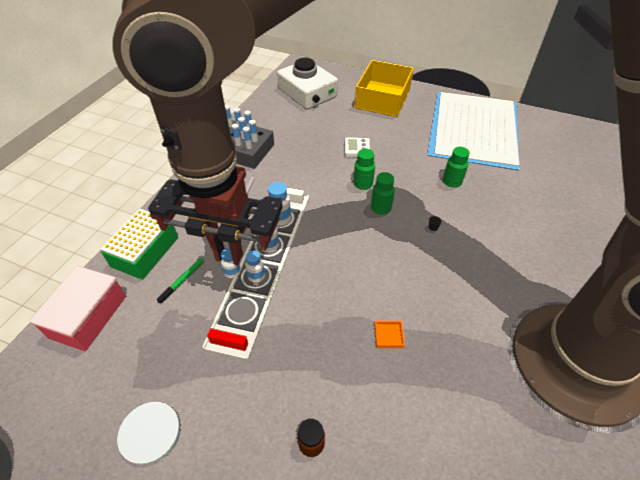

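Emit:
move_arm(deltas=[45, 1, 0, 0, 0, 0, 1, 90, 1, 0, 0, 0, 0, 1, 115, 1, 0, 0, 0, 0, 1, 121, 1, 0, 0, 0, 0, 1, 121, 1, 0, 0, 0, 0, 1])

```text
t: 25.98
tool_pos: [0.5958, 0.1488, 0.0482]
eef_rot: [0.539, 0.458, 0.539, -0.458]
contact_force: [-0.9, 0.4, -0.4]
opening: 0.0215
```

Emit:
move_arm(deltas=[0, 0, 0, 0, 0, 0, 1, 0, 0, 0, 0, 0, 0, 1])

```text
t: 26.22
tool_pos: [0.5962, 0.1493, 0.0488]
eef_rot: [0.54, 0.458, 0.539, -0.457]
contact_force: [0.4, 0.0, -0.5]
opening: 0.0214
```

```bash
python3 - <<'E'
from h import *
go([.5953,.1488,.0375])
p=robot.read_camera("side"); cv2.imwrite(f"pics/side12.png",cv2.resize(p["frame"][200:360,180:340],None,fx=4,fy=4,interpolation=2)[:600,:,::-1])
E
```

```text
t 26.225 tcp [0.5962 0.1493 0.0488] axes
 [[ 0.0019  0.9867  0.1626]
 [ 0.0003  0.1626 -0.9867]
 [-1.      0.0019 -0.    ]] open 0.021431754086806892 F [ 0.4332  0.0466 -0.5436]
rel mm [ 5.3302 -1.0061  0.3534] rotvec [-0.0004 -0.     -0.0019] j7 -0.49891818883456307
```

View pics/side12.png

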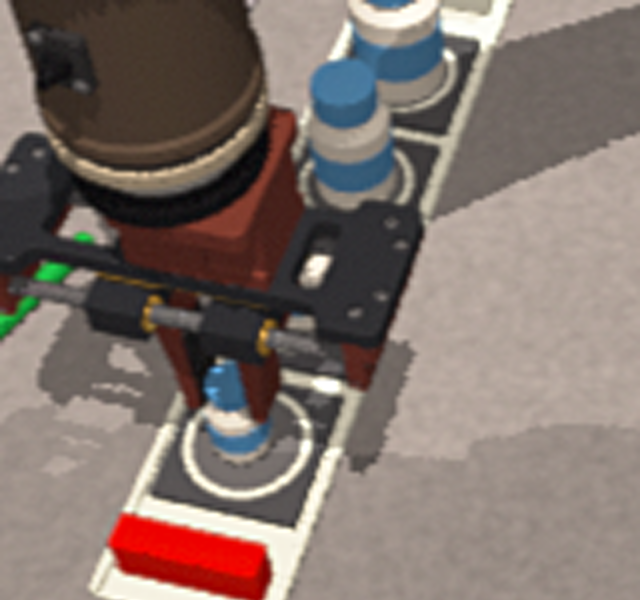

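Emit:
move_arm(deltas=[2, -0.5, 0, 0, 0, 0, 1, 4, -0.5, 0, 0, 0, 0, 1, 4, -0.5, 0, 0, 0, 0, 1])

```text
t: 26.65
tool_pos: [0.5948, 0.149, 0.0433]
eef_rot: [0.539, 0.457, 0.539, -0.458]
contact_force: [0.2, 0.0, 0.5]
opening: 0.0218
```

Emit:
move_arm(deltas=[1, 0, 0, 0, 0, 0, 1, 1.5, 0, 0, 0, 0, 0, 1, 1.5, 0, 0, 0, 0, 0, 1])

```text
t: 27.02
tool_pos: [0.5952, 0.1492, 0.0425]
eef_rot: [0.539, 0.458, 0.539, -0.457]
contact_force: [-0.4, 0.6, 4.7]
opening: 0.0213
```

Contact shows at 0.0425 as expected, so I release.

Emit:
move_arm(deltas=[0, 0, 0, 0, 0, 0, -1, 0, 0, 0, 0, 0, 0, -1, 0, 0, 0, 0, 0, 0, -1, 0, 0, 0, 0, 0, 0, -1, 0, 0, 0, 0, 0, 0, -1])

```text
t: 27.65
tool_pos: [0.595, 0.1491, 0.0421]
eef_rot: [0.539, 0.457, 0.539, -0.458]
contact_force: [0.3, -0.5, 0.0]
opening: 0.068
```

Emit:
move_arm(deltas=[0, 0, 0, 0, 0, 0, -1, -40, 0, 0, 0, 0, 0, -1, -90, 0, 0, 0, 0, 0, -1, -140, 0, 0, 0, 0, 0, -1, -175, 0, 0, 0, 0, 0, -1])

```text
t: 28.28
tool_pos: [0.5954, 0.1494, 0.2198]
eef_rot: [0.54, 0.458, 0.539, -0.457]
contact_force: [0.5, 0.6, -0.5]
opening: 0.0875
```

Emit:
move_arm(deltas=[0, -50, -20, 0, 0, 0, -1, 0, -100, -40, 0, 0, 0, -1, 0, -150, -60, 0, 0, 0, -1, 0, -200, -60, 0, 0, 0, -1, 0, -200, -60, 0, 0, 0, -1])

```text
t: 28.9
tool_pos: [0.3852, 0.1752, 0.2174]
eef_rot: [0.54, 0.456, 0.539, -0.457]
contact_force: [0.2, -0.5, 1.0]
opening: 0.0878
```

```bash
python3 - <<'E'
from h import *
P=dict(a=(.6355,-.0937,.092,'l'),b=(.6222,-.013,.078,'m'),c=(.6088,.0678,.064,'s'),d=(.5953,.1488,.050,'xs'))
for n in("side","top"):
    p=robot.read_camera(n); cv2.imwrite(f"pics/{n}13.png",p["frame"][:,:,::-1])
    hsv=cv2.cvtColor(p["frame"],cv2.COLOR_RGB2HSV)
    blue=((hsv[...,0]>95)&(hsv[...,0]<118)&(hsv[...,1]>70)&(hsv[...,2]>70)).astype(np.uint8)
    k,l,st,ce=cv2.connectedComponentsWithStats(blue)
    for m,(x,y,h,b) in P.items():
        z=.01+h*(.9 if n=="side" else .97); e=proj(p,[x,y,z])
        i=min((i for i in range(1,k) if st[i,4]>20),key=lambda i:np.hypot(*(ce[i][::-1]-e)))
        print(n,m,b,"offset mm",(atz(p,ce[i][::-1],z)[:2]-[x,y])*1000)
E
```

```text
side a l offset mm [-0.191   2.0209]
side b m offset mm [-2.2371 -9.091 ]
side c s offset mm [ 0.685  -1.2954]
side d xs offset mm [0.2698 1.8845]
top a l offset mm [-2.7759  0.6074]
top b m offset mm [-1.9682 -0.902 ]
top c s offset mm [-1.2808 -1.4053]
top d xs offset mm [-2.6607  1.6818]
```

View pics/side13.png

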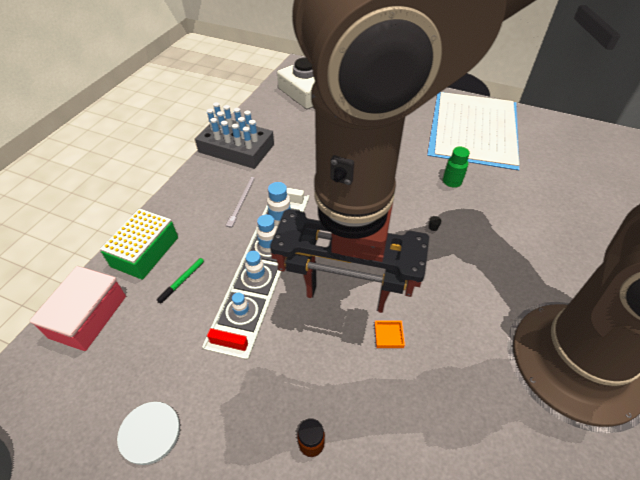

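View pics/top13.png

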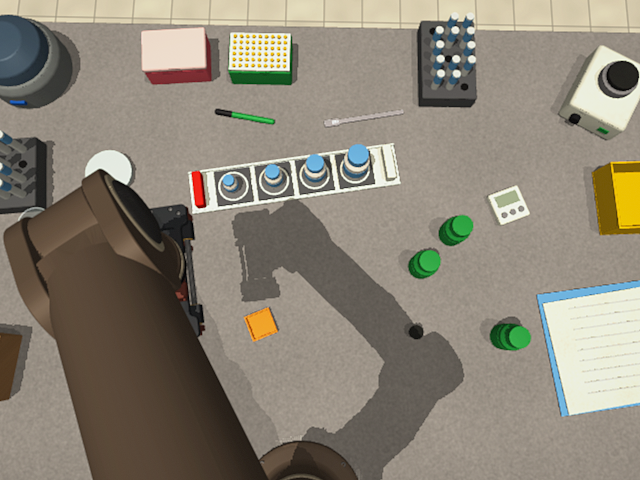

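All four bottles stand in their rings, and both cameras put them within about 3.5 mm of centre. The exception is the side reading for m, where its blue blob merges with l's band; the top view gives about 2 mm. The jar is at its old pixel (311,437) and the gripper is clear.

Emit:
move_arm(deltas=[0, 0, 0, 0, 0, 0, -1, 0, 0, 0, 0, 0, 0, -1, 0, 0, 0, 0, 0, 0, -1, 0, 0, 0, 0, 0, 0, -1])

```text
t: 29.5
tool_pos: [0.3881, 0.1758, 0.217]
eef_rot: [0.539, 0.457, 0.539, -0.458]
contact_force: [-0.1, 0.1, 0.1]
opening: 0.0878
```

```bash
python3 -c "
from workcell import robot
print(robot.job_done())"
```

```text
the job is handed in; nothing more can be done
None
```

All four bottles are on their pads in size order, and I handed the job in at about 29.5 s. The red block is at pad d, so xs is on d, s on c, m on b and l on a.

**Position:** In the last pictures all four stand upright in their rings. Their centres measure about 1–3.5 mm from the ring centres, against the 13 mm allowed. Upright was judged by eye only.

**Brown jar:** It shows at the same side-view pixel as at the start. The gripper ended open and clear of everything.

**Checks that disagreed:**
- **Bottle m:** The side camera read it about 9 mm off, because its cap merged with l's blue band in that picture. The top view gave about 2 mm, and an earlier top view gave about 3 mm.
- **Grip openings:** The reading on s was 32 mm and on xs 21 mm, less than their 35 and 28 mm diameters. I don't know why, but both lifted upright and landed where expected.

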